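Put the coffee table back in order

TASK

Put the coffee table back in order around the two stacked books (left and right as you face their spine): lay the remote control that was left on them, buttons up, on the table about 4 cm in front of the spine, parallel to it and centred on it; stand the woven basket in the middle of the left half of the teal cover, and to the right of it, in the middle of the right half, stand the folded glasses, their long side at right angles to the spine. Set the mug gently on the middle of the coaster, and stand the candle in the middle of the free gap between the books and the coaster, in line with the coaster. Set everything down upright and let go, tip nothing over, and leave the succulent and the bowl where they are.

Things in the scene. Friction and masses are not known exactly. Their poses are not given: they have to be found in the camera images.
- books: Yellow hardback with a teal one on top, flat, fixed. Teal: 160 mm (x) by 240 mm along the spine (y), upper cover 70 mm above the table; yellow slightly smaller. Origin: block's centre at table height. Spine (orange bands): face at x = -80 mm, roughly towards the robot; facing it, left is +y, right -y. Middle of the cover's left half (0, +60, 70) mm, right half (0, -60, 70) mm.
- coaster: Round cork coaster, 100 mm across, 6 mm thick, fixed. Origin: centre of its underside, on the table; axes parallel to the world's. The books lie about 320 mm away on its +y or -y side; the free gap between them is about 150 mm wide, its middle about 125 mm from the coaster's centre along y, towards the books.
- remote: Black television remote control with coloured buttons, 150 mm long (its x axis), 46 mm wide (y), 20 mm thick. Origin: centre of its underside; z points up out of the buttons. At the start it lies buttons up on the teal book. 90 to 160 g.
- basket: Round woven cane basket, lid fastened on, 98 mm across, 74 mm high to the lid's top, with an upright cane hoop in the middle. Hoop in the basket's x-z plane: 44 mm wide along x, 9 mm thick along y, its top 111 mm above the underside: pinch it along y from above, near 98 mm height. Origin: centre of the underside; z up. 0.1 to 0.17 kg.
- glasses: Folded spectacles standing on the lower rims and temple tips: dark tortoiseshell front, plum temples. 139 mm long (x), 35 mm deep (y: front rims at -17.5 mm, outer temple at +17.5 mm), 41.5 mm high. Origin: middle of length and depth at the underside; z up. Pinch at mid-length along y: bridge and temples there stand 25 to 36 mm above the underside. 35 g.
- mug: Small white ceramic mug, 62 mm across, 82 mm high, open on top, wall 4 mm, with a handle on its +y side that reaches about 36 mm beyond the wall. Origin: centre of the underside; z up. It can be gripped across its x axis. 0.16 to 0.29 kg.
- candle: Candle in an amber glass tumbler with a cream band round it and cream wax on top: plain cylinder 56 mm across and 75 mm high, short black wick. Origin: centre of the underside; z up. 0.19 to 0.33 kg.
- succulent: Bystander: small green succulent in a terracotta pot, 76 mm across, about 95 mm high, loose. Origin: centre of the underside.
- bowl: Bystander: blue ceramic bowl, 84 mm across, 42 mm high, empty, loose. Origin: centre of the underside.

How it is judged:
By the outcome, as a careful person would: the job done as asked, in the order asked, and still so for the second after the job is handed in, with the robot touching nothing.
It also fails if it takes over 136 s, if anything falls off the work surface, if the arm or the gripper's body presses on something with over 40 N, if the wrist force passes 120 N, or if a joint passes its speed limit or range.

ROBOT

A 7-joint arm with a two-finger parallel gripper is mounted at the origin on the work surface. World frame = base frame: x ahead of the robot, y to its left, z up, the work surface at z = 0. Lengths are in m, angles in rad, forces in N, time in s.
With the tool pointing down it reaches from about 0.425 to 1.025 m from the base axis. Payload 9.4 kg.
Tool frame: the origin (TCP) lies midway between the tips of the shut fingers; the grasp point (between the pads) lies 19 mm behind it; z points along the fingers, y is the line along which they close (so a half turn about z gives the same grasp; the last joint's range is limited). The gripper opens to 85 mm and grips with 20 to 120 N. Pads are 22 mm wide; open, the fingers measure 114 mm over their backs; the gripper's body (76 mm by 85 mm) begins 54 mm behind the grasp point. The pads swing forward as they close: fully open they stand 13 mm farther back than shut.
Start: joints at [-1.19, 0.599, -0.003, 1.599, 0.002, 0.943, -0.08], TCP at [0.32, 0.65, 0.231] pointing down, gripper open.
Joint ranges: [-2.57, 2.57], [-0.35, 1.97], [-1.29, 1.29], [0.11, 2.56], [-1.05, 4.19], [0.11, 1.86], [-2.63, 2.63]. Speed limits (rad/s): [2.22, 2.22, 3.01, 3.01, 3.14, 3.14, 3.14].

INTERFACE

Orientations are given as a unit quaternion [w, x, y, z].
In Python, from cell import monitor, viewer, workorder, trace gives the robot as it stands.
- The arm moves only by the shell command python3 -m jog 'ROWS' [FORCE]. ROWS is a JSON object of lists of equal length, an entry for each row: "delta_rot": the turn, a rotation vector about the tool's x, y, z in degrees, a list of three; "offset": the shift along the tool's x, y, z in m, a list of three; "claw": the opening, from -1 (shut) to 1 (fully open). In form: {"delta_rot": [[wx, wy, wz], ...], "offset": [[dx, dy, dz], ...], "claw": [claw, ...]}. A call has 1 to 5 rows; each row is the pose to reach, as a shift and turn from the pose commanded when the call began, along the tool's axes at that moment; what a row does not reach only later rows make up. A row lasts 1/8 s, in which the tool goes at most 62.5 mm and 10.7 degrees, less where a joint would pass 70% of its speed; a pose out of reach is approached as far as the arm can. A call with a gripper value outside its range is refused whole. The fingers move at their own pace and stop on an object; FORCE is the grip in N (left out, the last holds). Time passes only in rows, so rows that repeat a pose let the fingers close. It gives the time, the measured TCP pose, the force, the opening and the grip force at its end, in the units of the state.
- monitor.get_state(): the state, without advancing time (a new reading comes with each control period).
- viewer.get_image(name): name is "side" or "top"; returns the picture (420x560x3 uint8, blue, green, red); there is no depth.
- viewer.calibration(name): a dict with "K" (3x3 intrinsics, pixels), "dist_coeffs" ([k1, k2, p1, p2, k3] as OpenCV has them; the pictures are not rectified), "R" (3x3) and "t" (3): a world point X has camera coordinates R X + t. Camera axes: x right, y down, z forward; pixel columns grow to the right and rows downward; lengths in m; the calibration is good to about 2 mm. A picture is of the moment at which its call begins. calibration takes no time and is no camera call.
- workorder.close_job(): hands the job in; it is judged then, once.
Trained networks look in the newest picture that a camera, given by its name, has taken for a name from the list of things; names that differ only in an ending like _2 or _b are one class to them, and where a whole thing is asked for, a point or a joint stands for the part that bears it (a point fixed in the world has none). Each returns a list of dicts, best first, with "conf" (0 to 1); they miss things now and then, are a little off and sometimes report something else, mostly with a low value. They report only what shows in the picture. A call takes as long as a camera call.
- trace(target, camera): "mask" (420x560 bool, what is visible of it) and "location" ([column, row] in pixels, amid what is visible of it).
The state is a dict: "t": time; "qpos": joint angles; "dq": joint speeds; "tau": joint torques, N m; "eef_pos": TCP position; "ee_rot": TCP orientation; "ft_force": force on the tool from outside, world axes, zero at the start; "ft_torque": the same for the moment, N m; "finger_gap": finger opening in m; "grasp_force": force on a finger pad.
Only numpy, scipy, OpenCV 4.12 (cv2) and the standard library are available. Lean on these libraries where they do the work, as an engineer would, in place of code of your own. Each camera call takes 0.05 s, during which the arm holds its last target. There are 200 camera calls.

## Working session

There is one attempt and no reset: what is moved stays moved. The work goes in short steps, Python scripts to look and compute and a shell command to move; the robot and the scene stay as the last step left them, time stands still between calls to the robot, and variables do not carry over. Pictures are saved under pics/ and viewed, at most 14 in all, crops included, and the job is handed in when it is done.

```bash
ls; mkdir -p pics; python3 - <<'E'
from cell import monitor, viewer, workorder, trace
import cv2,numpy as np
np.set_printoptions(precision=4,suppress=True)
for n in("top","side"):
    cv2.imwrite(f"pics/{n}0.png",viewer.get_image(n))
    c=viewer.calibration(n);print(n,np.array(c["K"]),c["dist_coeffs"],np.array(c["R"]),c["t"], -np.array(c["R"]).T@np.array(c["t"]))
    for o in "books coaster remote basket glasses mug candle succulent bowl".split():
        for r in trace(o,n)[:2]: print(o,round(r["conf"],2),np.round(r["location"],1),r["mask"].sum())
s=monitor.get_state();print({k:np.round(v,4) for k,v in s.items()})
E
```

```text
pics
top [[462.7207   0.     280.6413]
 [  0.     462.7207 221.1433]
 [  0.       0.       1.    ]] [-0.0706  0.      0.      0.      0.    ] [[ 0.0248 -0.9997  0.007 ]
 [-0.9906 -0.0255 -0.1346]
 [ 0.1347 -0.0036 -0.9909]] [-0.0107  0.5835  1.3894] [0.3911 0.0091 1.4553]
books 0.67 [329.3 216.7] 3609
coaster 0.88 [230.  218.5] 803
remote 0.86 [336.1 226.8] 798
basket 0.88 [419.8 235.5] 873
glasses 0.68 [151.9 225. ] 210
mug 0.91 [156.5 272.5] 488
mug 0.42 [153.5 231. ] 338
candle 0.63 [399.  277.5] 361
succulent 0.57 [221.7 258.7] 498
bowl 0.92 [223.8 175.3] 536
side [[433.93     0.     290.4191]
 [  0.     433.93   212.7659]
 [  0.       0.       1.    ]] [0.0355 0.     0.     0.     0.    ] [[ 0.781  -0.6244 -0.0083]
 [-0.4282 -0.5258 -0.735 ]
 [ 0.4546  0.5776 -0.678 ]] [-0.4545  0.2755  0.9579] [ 0.0375 -0.6923  0.8482]
books 0.63 [327.9 250. ] 4913
coaster 0.8 [258.4 186.4] 549
remote 0.94 [325.7 232.7] 1059
remote 0.59 [206.7 153.8] 396
basket 0.7 [400. 322.] 1985
glasses 0.83 [205.6 152.9] 442
mug 0.71 [171.9 170.6] 707
mug 0.52 [328.2 234.7] 1017
candle 0.69 [333.8 336.3] 1018
succulent 0.69 [285.7 163.8] 425
succulent 0.57 [221.4 194.8] 736
bowl 0.85 [287.4 164.8] 451
{'t': np.float64(1.0), 'qpos': array([-1.1897,  0.5993, -0.0025,  1.5994,  0.0018,  0.9429, -0.0798]), 'dq': array([-0.0007, -0.0002,  0.0001,  0.0002, -0.0013,  0.0003,  0.0016]), 'tau': array([  0.    , -77.6231,   1.564 , -25.8384,   0.0125,   0.0021,
        -0.    ]), 'eef_pos': array([0.3204, 0.6504, 0.2313]), 'ee_rot': array([0.    , 0.2269, 0.9739, 0.    ]), 'ft_force': array([-0.1146,  0.413 , -0.4751]), 'ft_torque': array([ 0.0056, -0.0047, -0.0544]), 'grasp_force': np.float64(0.0), 'finger_gap': np.float64(0.0858)}
```

View pics/top0.png

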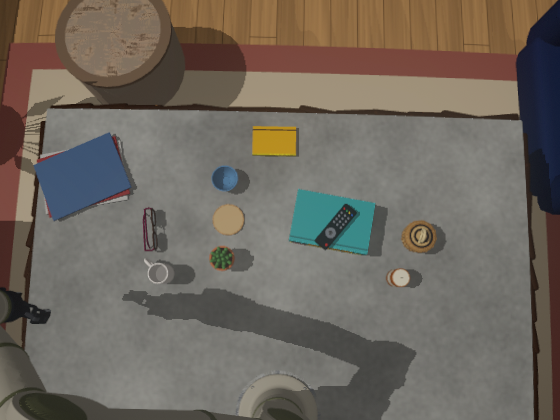

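View pics/side0.png

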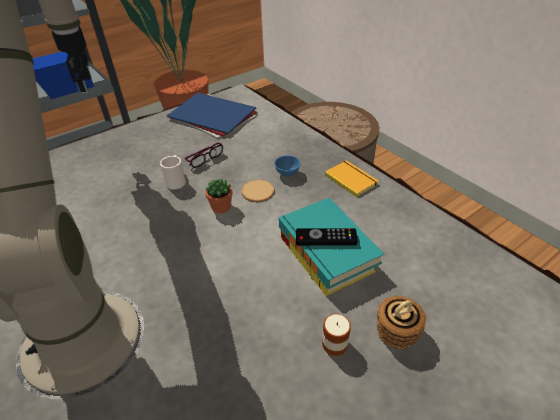

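The top view shows the books at (332,222) with the remote on them at (336,227). The basket is at (420,236), the candle at (399,278), the coaster at (229,219), the mug at (158,272), the glasses at (150,229), the succulent at (221,258) and the bowl at (225,179). The side view agrees. Next I'll fit hull models to the masks in both views.

```bash
cat > fit.py <<'E'
from cell import monitor, viewer, trace
import cv2,numpy as np
from scipy.optimize import minimize
np.set_printoptions(precision=4,suppress=True)
C={n:{k:np.array(v,float) for k,v in viewer.calibration(n).items()} for n in("top","side")}
def proj(X,n):
    c=C[n];return cv2.projectPoints(np.asarray(X,float).reshape(-1,1,3),cv2.Rodrigues(c["R"])[0],c["t"],c["K"],c["dist_coeffs"])[0][:,0]
def unproj(p,z,n):
    c=C[n];u=cv2.undistortPoints(np.array(p,float).reshape(-1,1,2),c["K"],c["dist_coeffs"])[:,0]
    d=np.c_[u,np.ones(len(u))]@c["R"];o=-c["R"].T@c["t"];return o+d*((z-o[2])/d[:,2])[:,None]
a=np.linspace(0,2*np.pi,48,endpoint=False)
circ=lambda r,z:np.c_[r*np.cos(a),r*np.sin(a),0*a+z]
cyl=lambda r,h,z=0,r0=None:[np.r_[circ(r0 or r,z),circ(r,z+h)]]
box=lambda x0,x1,y0,y1,z0,z1:[np.array([[x,y,z] for x in(x0,x1) for y in(y0,y1) for z in(z0,z1)])]
M=dict(coaster=cyl(.05,.006),remote=box(-.075,.075,-.023,.023,0,.02),basket=cyl(.049,.074)+box(-.022,.022,-.0045,.0045,.07,.111),
 glasses=box(-.0695,.0695,-.0175,.0175,0,.0415),mug=cyl(.031,.082)+box(-.005,.005,.03,.067,.018,.064),candle=cyl(.028,.075),
 succulent=cyl(.038,.095),bowl=cyl(.042,.042,0,.022),cover=box(-.08,.08,-.12,.12,.07,.07))
S=4
def raster(parts,p,z,n):
    c,s=np.cos(p[2]),np.sin(p[2]);R=np.array([[c,-s,0],[s,c,0],[0,0,1]]);m=np.zeros((420*S,560*S),np.uint8)
    for P in parts:
        h=cv2.convexHull(proj(P@R.T+[p[0],p[1],z],n).astype(np.float32))
        cv2.fillConvexPoly(m,np.round(((h+.5)*S-.5)*16).astype(np.int32),1,cv2.LINE_8,4)
    return m>0
def fit(name,masks,p0,z=0,yaw=True,hull=False):
    ms={}
    for n,m in masks.items():
        m=m.astype(np.uint8)
        k,l,st,_=cv2.connectedComponentsWithStats(m);m=(l==1+st[1:,4].argmax()).astype(np.uint8)
        if hull: h=cv2.convexHull(cv2.findNonZero(m));cv2.fillConvexPoly(m,h,1)
        ms[n]=cv2.resize(m,None,fx=S,fy=S,interpolation=cv2.INTER_NEAREST)>0
    def cost(q,det=False):
        p=[q[0],q[1],q[2]/10 if yaw else p0[2]];v=[]
        for n,m in ms.items():
            r=raster(M[name],p,z,n);v.append((m&r).sum()/(m|r).sum())
        return v if det else -sum(v)
    q=[p0[0],p0[1],p0[2]*10]
    for d in (.02,.005):
        q=minimize(cost,q,method="Nelder-Mead",options=dict(initial_simplex=np.array(q)+d*np.r_[np.zeros((1,3)),np.diag([1,1,80])],maxiter=160,xatol=1e-4,fatol=1e-4)).x
    return np.array([q[0],q[1],q[2]/10 if yaw else p0[2]]),np.array(cost(q,True))
def near(name,n,X):
    """best detection of name near world point X"""
    u=proj([X],n)[0];r=[d for d in trace(name,n) if np.hypot(*(np.array(d["location"])-u))<35]
    return r[0]["mask"] if r else None
def measure(name,X,z=0,yaw=0,fy=False,hull=False,cams=("top","side")):
    out=[]
    ms={n:near(name,n,[X[0],X[1],z+.03]) for n in cams};ms={n:m for n,m in ms.items() if m is not None}
    for sub in [ms]+([{n:ms[n]} for n in ms] if len(ms)>1 else []):
        p,v=fit(name,sub,[X[0],X[1],yaw],z,fy,hull);print(name,list(sub),p[:2],"yaw",round(np.degrees(p[2]),1),"iou",v);out.append(p)
    return out[0]
E
cat > m1.py <<'E'
from fit import *
t=viewer.get_image("top");s=viewer.get_image("side")
for n,u,z in [("coaster",(229,219),.006),("basket",(420,236),.05),("candle",(399,278),.05),("mug",(158,272),.05),("succulent",(221,258),.05),("bowl",(225,179),.03)]:
    X=unproj([u],z,"top")[0];measure(n,X,0,0,n=="mug")
X=unproj([(336,227)],.09,"top")[0]
rm={n:near("remote",n,X) for n in("top","side")}
p=measure("remote",X,.07,np.radians(-40),True)
X=unproj([(150,229)],.02,"top")[0];measure("glasses",X,0,0,True,True)
ms={}
for n,im in(("top",t),("side",s)):
    h=cv2.cvtColor(im,cv2.COLOR_BGR2HSV);m=cv2.inRange(h,(80,120,50),(100,255,255))>0
    m|=cv2.dilate(rm[n].astype(np.uint8),np.ones((3,3)))>0;m=cv2.morphologyEx(m.astype(np.uint8),cv2.MORPH_CLOSE,np.ones((5,5)))
    ms[n]=m;print(m.sum())
X=unproj([(332,222)],.07,"top")[0]
for sub in(ms,{"top":ms["top"]},{"side":ms["side"]}):
    p,v=fit("cover",sub,[X[0],X[1],-.1]);print("cover",p[:2],np.degrees(p[2]),v)
np.save("cover.npy",p)
cv2.imwrite("pics/ta.png",cv2.resize(t[120:300,120:450],None,fx=2.4,fy=2.4,interpolation=2))
cv2.imwrite("pics/sa.png",cv2.resize(s[140:370,150:430],None,fx=2.6,fy=2.6,interpolation=2))
E
python3 m1.py
```

```text
coaster ['top', 'side'] [0.5901 0.1706] yaw 0.0 iou [0.9598 0.9292]
coaster ['top'] [0.5893 0.17  ] yaw 0.0 iou [0.9634]
coaster ['side'] [0.5921 0.1707] yaw 0.0 iou [0.9392]
basket ['top', 'side'] [ 0.5461 -0.4211] yaw 0.0 iou [0.8517 0.8527]
basket ['top'] [ 0.5461 -0.4212] yaw 0.0 iou [0.8519]
basket ['side'] [ 0.5518 -0.4179] yaw 0.0 iou [0.856]
candle ['top', 'side'] [ 0.4195 -0.3565] yaw 0.0 iou [0.871  0.9396]
candle ['top'] [ 0.4196 -0.3575] yaw 0.0 iou [0.8729]
candle ['side'] [ 0.4191 -0.3563] yaw 0.0 iou [0.9431]
mug ['top', 'side'] [0.4142 0.3638] yaw -5.1 iou [0.8045 0.9053]
mug ['top'] [0.4142 0.3637] yaw 6.3 iou [0.7919]
mug ['side'] [0.4155 0.3675] yaw -7.9 iou [0.9168]
succulent ['top', 'side'] [0.4626 0.1777] yaw 0.0 iou [0.8377 0.6689]
succulent ['top'] [0.4618 0.1781] yaw 0.0 iou [0.8402]
succulent ['side'] [0.4708 0.189 ] yaw 0.0 iou [0.6804]
bowl ['top', 'side'] [0.7144 0.1841] yaw 0.0 iou [0.9577 0.9233]
bowl ['top'] [0.7141 0.1843] yaw 0.0 iou [0.9586]
bowl ['side'] [0.7151 0.1828] yaw 0.0 iou [0.9352]
remote ['top', 'side'] [ 0.5662 -0.1594] yaw -38.3 iou [0.9161 0.8817]
remote ['top'] [ 0.565  -0.1593] yaw -38.4 iou [0.9173]
remote ['side'] [ 0.5682 -0.1584] yaw -39.1 iou [0.8904]
glasses ['top', 'side'] [0.5526 0.4143] yaw 7.0 iou [0.8471 0.6899]
glasses ['top'] [0.5491 0.4136] yaw 6.6 iou [0.8478]
glasses ['side'] [0.5513 0.4124] yaw 18.6 iou [0.7206]
4095
4632
cover [ 0.5825 -0.1514] -9.005140634854122 [0.9667 0.9294]
cover [ 0.5829 -0.1516] -8.917766930099848 [0.9672]
cover [ 0.5812 -0.1513] -8.774931323590641 [0.9305]
```

View pics/ta.png

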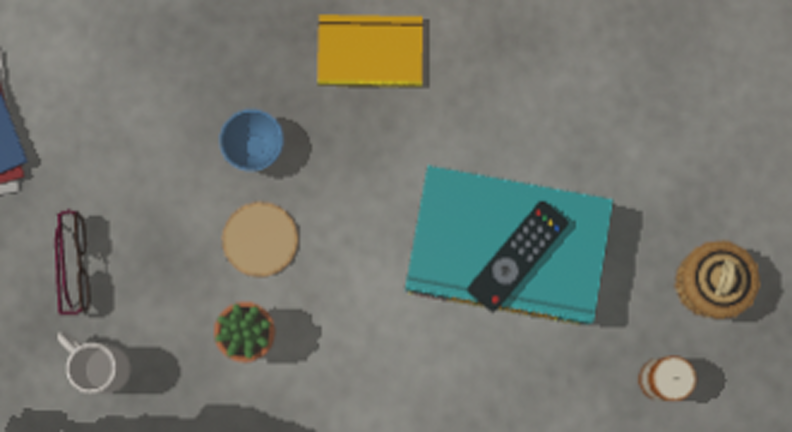

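View pics/sa.png

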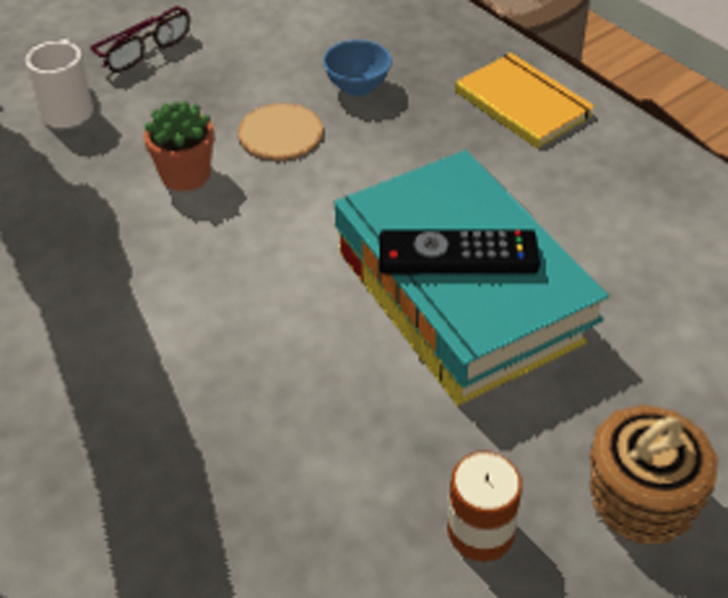

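The crops match the fits. The mug's handle points to +x+y, the basket hoop runs roughly along x with a slight turn, and the spine's orange bands face the robot. I'll refine the mug, hoop and glasses yaw and write a motion helper.

```bash
cat > go.py <<'E'
# usage: go.py x,y,z,toolY_deg [more waypoints]: prints the tool-frame shift/turn of each leg (from the present pose)
import sys,numpy as np
from scipy.spatial.transform import Rotation as R
from cell import monitor
s=monitor.get_state();q=s["ee_rot"];r=R.from_quat([q[1],q[2],q[3],q[0]]);p=np.array(s["eef_pos"])
print("t %.2f pos"%s["t"],np.round(p,4),"yawY %.1f"%np.degrees(np.arctan2(*r.as_matrix()[[1,0],1])),"gap %.4f F"%s["finger_gap"],np.round(s["ft_force"],1),"grip %.1f"%s["grasp_force"])
for w in sys.argv[1:]:
    x,y,z,a=map(float,w.split(","));a=np.radians(a);Y=np.array([np.cos(a),np.sin(a),0]);Z=np.array([0,0,-1.])
    r2=R.from_matrix(np.c_[np.cross(Y,Z),Y,Z]);d=(r.inv()*r2).as_rotvec(degrees=True);o=r.inv().apply(np.array([x,y,z])-p)
    n=max(np.linalg.norm(o)/.0625,np.linalg.norm(d)/10.7)
    print(w,"rot",np.round(d,1),"off",np.round(o,4),"rows>=%.1f"%n)
    p=np.array([x,y,z]);r=r2
E
python3 go.py .4,.25,.24,58 .566,-.159,.24,51.7 .566,-.159,.12,51.7
python3 - <<'E'
from fit import *
t=viewer.get_image("top");s=viewer.get_image("side")
for y0 in(-25,-45,-65): measure("mug",[.4145,.3645],0,np.radians(y0),True,cams=("top",))
mm={n:near("basket",n,[.548,-.42,.05]) for n in("top","side")}
out=[]
for n,im in(("top",t),("side",s)):
    u=proj([[.548,-.42,.09]],n)[0].astype(int)
    out.append(cv2.resize(im[u[1]-28:u[1]+28,u[0]-28:u[0]+28],(390,390),interpolation=cv2.INTER_CUBIC));print(n,u-28)
cv2.imwrite("pics/basket.png",np.hstack(out))
for y0 in(0,7,14): measure("glasses",[.5505,.4138],0,np.radians(y0),True,True,("top",))
E
```

```text
t 2.00 pos [0.3205 0.6504 0.2313] yawY 63.8 gap 0.0854 F [0.  0.7 1.3] grip 0.0
.4,.25,.24,58 rot [0.  0.  5.8] off [-0.2483 -0.324  -0.0087] rows>=6.5
.566,-.159,.24,51.7 rot [0.  0.  6.3] off [-0.3575 -0.2589  0.    ] rows>=7.1
.566,-.159,.12,51.7 rot [0. 0. 0.] off [0.   0.   0.12] rows>=1.9
mug ['top'] [0.416  0.3644] yaw -37.6 iou [0.9101]
mug ['top'] [0.4155 0.3639] yaw -36.8 iou [0.9106]
mug ['top'] [0.4159 0.3639] yaw -36.8 iou [0.9104]
top [394 206]
side [375 279]
glasses ['top'] [0.4842 0.3569] yaw 51.2 iou [0.1128]
glasses ['top'] [0.5102 0.3887] yaw 53.7 iou [0.1139]
glasses ['top'] [0.5118 0.3916] yaw 53.1 iou [0.1135]
```

View pics/basket.png

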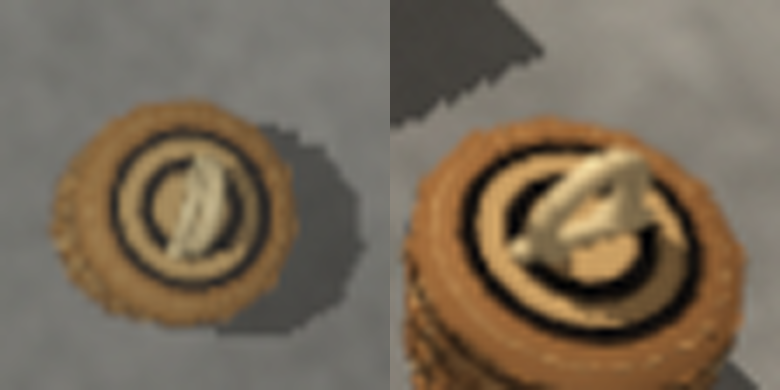

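In the zoomed basket crops, the hoop feet are at about (419.6,242) and (424,229) in the top view, and (394,315) and (412,308) in the side view. The ring centre is at (421.3,235.9) in top and (402.6,313.8) in side.

```bash
python3 - <<'E'
from fit import *
for n,P in(("top",[(419.6,242.2),(423.9,228.7),(421.3,235.9)]),("side",[(393.7,314.9),(412.4,307.7),(402.6,313.8)])):
    X=unproj(P,.076,n);d=X[1]-X[0];print(n,X[:,:2],"feet dist",np.hypot(*d[:2]),"yaw",np.degrees(np.arctan2(d[1],d[0])),"mid",(X[0]+X[1])[:2]/2)
from cell import trace
for n in("top","side"):
    for d in trace("glasses",n):
        X=unproj([d["location"]],.03,n)[0];print(n,d["conf"],X[:2])
        if abs(X[1]-.413)<.03 and abs(X[0]-.55)<.04:
            for y0 in(0,15): print(fit("glasses",{n:d["mask"]},[.5505,.4138,np.radians(y0)],0,True,True))
E
# head towards the remote, high
python3 -m jog '{"delta_rot":[[0,0,6],[0,0,6],[0,0,6],[0,0,6],[0,0,6]],"offset":[[-0.18,-0.23,0],[-0.18,-0.23,0],[-0.18,-0.23,0],[-0.18,-0.23,0],[-0.18,-0.23,0]],"claw":[1,1,1,1,1]}' 40
python3 go.py .566,-.159,.2,51.7 .566,-.159,.12,51.7
```

```text
top [[ 0.5253 -0.4164]
 [ 0.5666 -0.4302]
 [ 0.5445 -0.4219]] feet dist 0.04360635191651756 yaw -18.48125690495622 mid [ 0.546  -0.4233]
side [[ 0.5262 -0.4148]
 [ 0.5703 -0.4273]
 [ 0.5426 -0.4245]] feet dist 0.04591218764711979 yaw -15.909914921376759 mid [ 0.5483 -0.4211]
top 0.63 [0.5295 0.4058]
(array([0.4842, 0.3569, 0.8929]), array([0.1128]))
(array([0.5441, 0.4371, 0.9721]), array([0.1141]))
side 0.9 [0.5484 0.3863]
(array([0.559 , 0.4096, 0.3975]), array([0.6729]))
(array([0.5568, 0.4081, 0.399 ]), array([0.6721]))
t: 3.22
eef_pos: [0.3808, 0.3615, 0.2316]
ee_rot: [0.0, 0.278, 0.96, -0.0]
ft_force: [0.3, 0.6, -0.3]
finger_gap: 0.0855
grasp_force: 0.0
t 3.23 pos [0.3808 0.3615 0.2316] yawY 57.7 gap 0.0855 F [ 0.3  0.6 -0.3] grip 0.0
.566,-.159,.2,51.7 rot [-0.  0.  6.] off [-0.4349 -0.3407  0.0319] rows>=8.9
.566,-.159,.12,51.7 rot [0. 0. 0.] off [0.   0.   0.08] rows>=1.3
```

```bash
python3 -m jog '{"delta_rot":[[0,0,6],[0,0,6],[0,0,6],[0,0,6],[0,0,6]],"offset":[[-0.21,-0.17,0],[-0.21,-0.17,0],[-0.21,-0.17,0],[-0.21,-0.17,0],[-0.21,-0.17,0]],"claw":[1,1,1,1,1]}'>/dev/null
python3 go.py .566,-.159,.2,51.7 .566,-.159,.07,51.7
```

```text
t 3.85 pos [0.4681 0.1047 0.2317] yawY 51.5 gap 0.0853 F [0.7 0.8 0.1] grip 0.0
.566,-.159,.2,51.7 rot [ 0.   0.1 -0.2] off [-0.2408 -0.1453  0.032 ] rows>=4.5
.566,-.159,.07,51.7 rot [0. 0. 0.] off [0.   0.   0.13] rows>=2.1
```

```bash
python3 -m jog '{"delta_rot":[[0,0,0],[0,0,0],[0,0,0],[0,0,0],[0,0,0]],"offset":[[-0.241,-0.145,0.03],[-0.241,-0.145,0.03],[-0.241,-0.145,0.03],[-0.241,-0.145,0.03],[-0.241,-0.145,0.03]],"claw":[1,1,1,1,1]}'>/dev/null
python3 -m jog '{"delta_rot":[[0,0,0]],"offset":[[0,0,0]],"claw":[0.6]}'>/dev/null
python3 go.py .566,-.159,.2,51.7 .566,-.159,.072,51.7
```

```text
t 4.60 pos [ 0.5671 -0.1576  0.2009] yawY 51.5 gap 0.0701 F [-0.7  0.6  0.8] grip 0.0
.566,-.159,.2,51.7 rot [-0.   0.  -0.2] off [-0.     -0.0018  0.0009] rows>=0.0
.566,-.159,.072,51.7 rot [0. 0. 0.] off [0.    0.    0.128] rows>=2.0
```

```bash
python3 -m jog '{"delta_rot":[[0,0,0],[0,0,0],[0,0,0],[0,0,0]],"offset":[[0,-0.002,0.06],[0,-0.002,0.11],[0,-0.002,0.128],[0,-0.002,0.128]],"claw":[0.6,0.6,0.6,0.6]}' 40
python3 -m jog '{"delta_rot":[[0,0,0],[0,0,0],[0,0,0],[0,0,0],[0,0,0]],"offset":[[0,0,0],[0,0,0],[0,0,0],[0,0,0],[0,0,0]],"claw":[-0.5,-0.5,-0.5,-0.5,-0.5]}' 40
python3 -m jog '{"delta_rot":[[0,0,0],[0,0,0],[0,0,0]],"offset":[[0,0,-0.03],[0,0,-0.06],[0,0,-0.06]],"claw":[-0.5,-0.5,-0.5]}'
python3 go.py .5,-.14,.14,20 .4407,-.129,.14,-9 .4407,-.129,.01,-9
```

```text
t: 5.1
eef_pos: [0.5654, -0.1552, 0.073]
ee_rot: [-0.001, 0.327, 0.945, 0.0]
ft_force: [0.6, 0.1, 0.7]
finger_gap: 0.0681
grasp_force: 0.0
t: 5.72
eef_pos: [0.5667, -0.1561, 0.0753]
ee_rot: [0.002, 0.327, 0.945, 0.0]
ft_force: [-1.1, 0.2, 7.9]
finger_gap: 0.045
grasp_force: 41.8
t: 6.1
eef_pos: [0.5671, -0.1563, 0.1363]
ee_rot: [0.003, 0.328, 0.945, 0.0]
ft_force: [-0.2, -0.4, -2.2]
finger_gap: 0.0452
grasp_force: 41.8
t 6.10 pos [ 0.5671 -0.1563  0.1363] yawY 51.8 gap 0.0452 F [-0.2 -0.4 -2.2] grip 41.8
.5,-.14,.14,20 rot [ 0.2  0.2 31.8] off [ 0.0628 -0.0287 -0.004 ] rows>=3.0
.4407,-.129,.14,-9 rot [ 0.  0. 29.] off [ 0.0306 -0.052   0.    ] rows>=2.7
.4407,-.129,.01,-9 rot [0. 0. 0.] off [0.   0.   0.13] rows>=2.1
```

```bash
python3 -m jog '{"delta_rot":[[0,0,10],[0,0,20],[0,0,32],[0,0,32],[0,0,32]],"offset":[[0.02,-0.01,0],[0.04,-0.02,0],[0.063,-0.029,-0.004],[0.063,-0.029,-0.004],[0.063,-0.029,-0.004]],"claw":[-0.5,-0.5,-0.5,-0.5,-0.5]}' >/dev/null
python3 -m jog '{"delta_rot":[[0,0,10],[0,0,20],[0,0,29],[0,0,29],[0,0,29]],"offset":[[0.01,-0.017,0],[0.02,-0.034,0],[0.03,-0.051,0],[0.03,-0.051,0],[0.03,-0.051,0]],"claw":[-0.5,-0.5,-0.5,-0.5,-0.5]}' 
python3 go.py .4417,-.129,.14,-9 .4417,-.129,.007,-9
```

```text
t: 7.35
eef_pos: [0.4416, -0.1291, 0.1374]
ee_rot: [0.001, 0.76, 0.65, 0.0]
ft_force: [0.2, -0.8, -1.6]
finger_gap: 0.0451
grasp_force: 41.8
t 7.35 pos [ 0.4416 -0.1291  0.1374] yawY -9.0 gap 0.0451 F [ 0.2 -0.8 -1.6] grip 41.8
.4417,-.129,.14,-9 rot [0.1 0.  0. ] off [ 0.0001  0.0001 -0.0026] rows>=0.0
.4417,-.129,.007,-9 rot [0. 0. 0.] off [0.    0.    0.133] rows>=2.1
```

```bash
python3 -m jog '{"delta_rot":[[0,0,0],[0,0,0],[0,0,0],[0,0,0],[0,0,0]],"offset":[[0,0,0.05],[0,0,0.1],[0,0,0.12],[0,0,0.128],[0,0,0.13]],"claw":[-0.5,-0.5,-0.5,-0.5,-0.5]}'
python3 -m jog '{"delta_rot":[[0,0,0],[0,0,0],[0,0,0]],"offset":[[0,0,0.001],[0,0,0.002],[0,0,0.002]],"claw":[-0.5,-0.5,-0.5]}'
```

```text
t: 7.98
eef_pos: [0.4413, -0.1291, 0.0061]
ee_rot: [-0.0, 0.761, 0.649, 0.0]
ft_force: [-0.1, 0.2, -1.3]
finger_gap: 0.0451
grasp_force: 41.8
t: 8.35
eef_pos: [0.4406, -0.1288, 0.0054]
ee_rot: [0.0, 0.761, 0.648, 0.0]
ft_force: [0.1, -0.2, -0.9]
finger_gap: 0.0452
grasp_force: 41.8
```

```bash
python3 -m jog '{"delta_rot":[[0,0,0],[0,0,0]],"offset":[[0,0,0.001],[0,0,0.001]],"claw":[-0.5,-0.5]}'
python3 -m jog '{"delta_rot":[[0,0,0],[0,0,0],[0,0,0],[0,0,0]],"offset":[[0,0,0],[0,0,0],[0,0,0],[0,0,0]],"claw":[0.2,0.4,0.4,0.4]}'
python3 -m jog '{"delta_rot":[[0,0,0],[0,0,0],[0,0,0],[0,0,0],[0,0,0]],"offset":[[0,0,-0.05],[0,0,-0.1],[0,0,-0.16],[0,0,-0.2],[0,0,-0.2]],"claw":[0.4,0.4,0.4,0.4,0.4]}'
python3 go.py .546,-.422,.2,-107 .546,-.422,.079,-107
python3 go.py .546,-.422,.2,73
```

```text
t: 8.6
eef_pos: [0.4406, -0.1288, 0.0053]
ee_rot: [0.001, 0.762, 0.648, 0.001]
ft_force: [0.3, -0.6, 15.7]
finger_gap: 0.0448
grasp_force: 43.6
t: 9.1
eef_pos: [0.44, -0.1288, 0.0042]
ee_rot: [-0.0, 0.762, 0.648, -0.0]
ft_force: [0.1, 0.3, 0.1]
finger_gap: 0.0595
grasp_force: 0.0
t: 9.72
eef_pos: [0.4412, -0.1287, 0.2065]
ee_rot: [0.001, 0.761, 0.648, 0.002]
ft_force: [0.5, 0.4, -0.8]
finger_gap: 0.0595
grasp_force: 0.0
t 9.72 pos [ 0.4412 -0.1287  0.2065] yawY -9.2 gap 0.0595 F [ 0.5  0.4 -0.8] grip 0.0
.546,-.422,.2,-107 rot [ 0.2 -0.3 97.8] off [-0.2728  0.1502  0.007 ] rows>=9.1
.546,-.422,.079,-107 rot [0. 0. 0.] off [0.    0.    0.121] rows>=1.9
t 9.72 pos [ 0.4412 -0.1287  0.2065] yawY -9.2 gap 0.0595 F [ 0.5  0.4 -0.8] grip 0.0
.546,-.422,.2,73 rot [  0.2   0.2 -82.2] off [-0.2728  0.1502  0.007 ] rows>=7.7
```

```bash
python3 -m jog '{"delta_rot":[[0,0,10],[0,0,20],[0,0,30],[0,0,40],[0,0,50]],"offset":[[-0.03,0.017,0],[-0.06,0.034,0],[-0.09,0.05,0],[-0.12,0.067,0],[-0.15,0.083,0]],"claw":[0.4,0.4,0.4,0.4,0.4]}' >/dev/null
python3 go.py .546,-.422,.2,-107 
python3 - <<'E'
from fit import *
measure("remote",[.4417,-.129],0,np.radians(-99),True)
X=[.546,-.422];measure("basket",X,0,np.radians(-17))
cv2.imwrite("pics/t1.png",cv2.resize(viewer.get_image("top")[170:320,260:460],None,fx=4,fy=4,interpolation=2))
E
```

```text
t 10.35 pos [ 0.4979 -0.2908  0.2029] yawY -59.6 gap 0.0597 F [0.6 0.3 0.8] grip 0.0
.546,-.422,.2,-107 rot [-0.1  0.1 47.4] off [-0.025   0.1375  0.0027] rows>=4.4
remote [] [ 0.4417 -0.129 ] yaw -99.0 iou []
basket ['top'] [ 0.5423 -0.418 ] yaw -17.0 iou [0.7564]
```

View pics/t1.png

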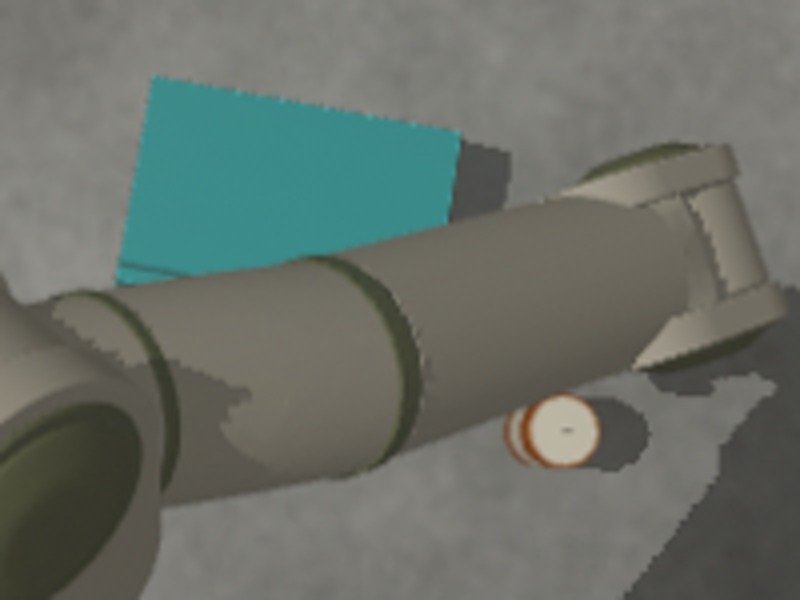

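The arm hides the remote, so I'll check it later. On to the basket.

```bash
python3 -m jog '{"delta_rot":[[0,0,10],[0,0,20],[0,0,30],[0,0,40],[0,0,47]],"offset":[[-0.005,0.03,0],[-0.01,0.06,0],[-0.015,0.09,0],[-0.02,0.12,0],[-0.025,0.138,0.003]],"claw":[0,0,0,0,0]}' >/dev/null
python3 -m jog '{"delta_rot":[[0,0,0]],"offset":[[0,0,0]],"claw":[0]}'>/dev/null
python3 go.py .547,-.422,.2,-107 .547,-.422,.079,-107
```

```text
t 11.35 pos [ 0.5467 -0.4212  0.2004] yawY -106.2 gap 0.0428 F [-0.2  0.3  0.6] grip 0.0
.547,-.422,.2,-107 rot [-0.   0.1  0.8] off [0.0005 0.0006 0.0004] rows>=0.1
.547,-.422,.079,-107 rot [0. 0. 0.] off [0.    0.    0.121] rows>=1.9
```

```bash
python3 -m jog '{"delta_rot":[[0,0,1],[0,0,1],[0,0,1],[0,0,1]],"offset":[[0,0,0.05],[0,0,0.1],[0,0,0.12],[0,0,0.12]],"claw":[0,0,0,0]}' 40
python3 -m jog '{"delta_rot":[[0,0,0],[0,0,0],[0,0,0],[0,0,0],[0,0,0]],"offset":[[0,0,0],[0,0,0],[0,0,0],[0,0,0],[0,0,0]],"claw":[-1,-1,-1,-1,-1]}' 40
python3 go.py .547,-.422,.2,-107
```

```text
t: 11.85
eef_pos: [0.5466, -0.4192, 0.0803]
ee_rot: [-0.001, 0.989, -0.148, -0.001]
ft_force: [-0.6, 0.0, -0.3]
finger_gap: 0.0429
grasp_force: 0.0
t: 12.48
eef_pos: [0.5475, -0.4216, 0.0827]
ee_rot: [0.0, 0.989, -0.149, 0.001]
ft_force: [-0.4, 2.8, 7.3]
finger_gap: 0.0074
grasp_force: 39.3
t 12.47 pos [ 0.5475 -0.4216  0.0827] yawY -107.2 gap 0.0074 F [-0.4  2.8  7.3] grip 39.3
.547,-.422,.2,-107 rot [-0.  -0.1 -0.2] off [-0.0002  0.0005 -0.1173] rows>=1.9
```

```bash
python3 -m jog '{"delta_rot":[[0,0,0],[0,0,0],[0,0,0],[0,0,0]],"offset":[[0,0,-0.01],[0,0,-0.05],[0,0,-0.1],[0,0,-0.13]],"claw":[-1,-1,-1,-1]}'
python3 go.py .57,-.25,.215,-103 .5914,-.0921,.215,-99 .5914,-.0921,.153,-99
```

```text
t: 12.98
eef_pos: [0.5469, -0.4223, 0.2143]
ee_rot: [0.001, 0.989, -0.15, 0.001]
ft_force: [-0.1, 0.0, -1.6]
finger_gap: 0.0078
grasp_force: 39.2
t 12.97 pos [ 0.5469 -0.4223  0.2143] yawY -107.3 gap 0.0078 F [-0.1  0.  -1.6] grip 39.2
.57,-.25,.215,-103 rot [ 0.1 -0.1 -4.3] off [-0.029  -0.1714 -0.0009] rows>=2.8
.5914,-.0921,.215,-99 rot [ 0.  0. -4.] off [-0.0147 -0.1587  0.    ] rows>=2.5
.5914,-.0921,.153,-99 rot [0. 0. 0.] off [0.    0.    0.062] rows>=1.0
```

```bash
python3 -m jog '{"delta_rot":[[0,0,-1],[0,0,-2],[0,0,-3],[0,0,-4],[0,0,-4]],"offset":[[-0.007,-0.04,0],[-0.014,-0.08,0],[-0.021,-0.12,0],[-0.027,-0.16,0],[-0.029,-0.171,0]],"claw":[-1,-1,-1,-1,-1]}'>/dev/null
python3 -m jog '{"delta_rot":[[0,0,-1],[0,0,-2],[0,0,-3],[0,0,-4],[0,0,-4]],"offset":[[-0.004,-0.04,0],[-0.008,-0.08,0],[-0.012,-0.12,0],[-0.015,-0.15,0],[-0.015,-0.159,0]],"claw":[-1,-1,-1,-1,-1]}'
python3 -m jog '{"delta_rot":[[0,0,0],[0,0,0]],"offset":[[0,0,0],[0,0,0]],"claw":[-1,-1]}' >/dev/null
python3 go.py .5914,-.0921,.215,-99 .5914,-.0921,.153,-99
python3 - <<'E'
from fit import *
s=viewer.get_image("side");cv2.imwrite("pics/s2.png",cv2.resize(s[130:370,200:480],None,fx=2.4,fy=2.4,interpolation=2))
E
```

```text
t: 14.22
eef_pos: [0.592, -0.0902, 0.2115]
ee_rot: [-0.0, 0.997, -0.08, 0.0]
ft_force: [0.4, 0.8, -1.2]
finger_gap: 0.0079
grasp_force: 39.2
t 14.47 pos [ 0.5915 -0.0931  0.2117] yawY -99.4 gap 0.0076 F [-0.1 -0.8 -1.9] grip 39.2
.5914,-.0921,.215,-99 rot [ 0.  -0.  -0.4] off [-0.0002 -0.001  -0.0033] rows>=0.1
.5914,-.0921,.153,-99 rot [0. 0. 0.] off [0.    0.    0.062] rows>=1.0
```

View pics/s2.png

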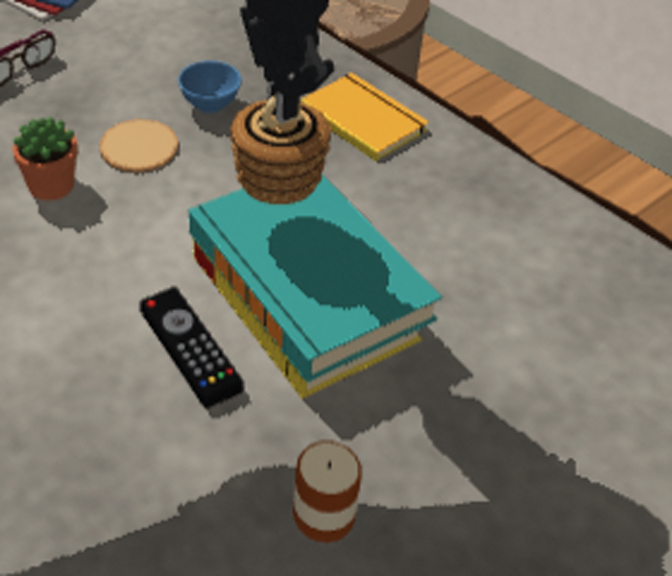

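The remote lies parallel in front of the spine, at about (190,347) in the crop, and the basket hangs upright above the left half. Lowering it.

```bash
python3 -m jog '{"delta_rot":[[0,0,0],[0,0,0],[0,0,0],[0,0,0],[0,0,0]],"offset":[[0,-0.001,0.025],[0,-0.001,0.045],[0,-0.001,0.053],[0,-0.001,0.056],[0,-0.001,0.056]],"claw":[-1,-1,-1,-1,-1]}'
python3 -m jog '{"delta_rot":[[0,0,0],[0,0,0],[0,0,0]],"offset":[[0,0,0.001],[0,0,0.002],[0,0,0.002]],"claw":[-1,-1,-1]}'
```

```text
t: 15.15
eef_pos: [0.5921, -0.0907, 0.1556]
ee_rot: [0.0, 0.997, -0.081, 0.0]
ft_force: [-0.3, 0.7, -1.1]
finger_gap: 0.0078
grasp_force: 39.1
t: 15.52
eef_pos: [0.5919, -0.0903, 0.1534]
ee_rot: [-0.0, 0.997, -0.08, 0.0]
ft_force: [0.3, -0.9, -0.6]
finger_gap: 0.0083
grasp_force: 39.1
```

```bash
python3 -m jog '{"delta_rot":[[0,0,0],[0,0,0],[0,0,0]],"offset":[[0,0.001,0.001],[0,0.001,0.0015],[0,0.001,0.0015]],"claw":[-1,-1,-1]}'

```

```text
t: 15.9
eef_pos: [0.592, -0.0911, 0.1528]
ee_rot: [-0.001, 0.997, -0.08, 0.001]
ft_force: [-2.5, 3.4, 9.3]
finger_gap: 0.0078
grasp_force: 40.5
```

Contact is felt. Releasing and retreating upwards.

```bash
python3 -m jog '{"delta_rot":[[0,0,0],[0,0,0],[0,0,0],[0,0,0]],"offset":[[0,0,0],[0,0,0],[0,0,0],[0,0,0]],"claw":[-0.6,-0.3,-0.2,-0.2]}'
python3 -m jog '{"delta_rot":[[0,0,0],[0,0,0],[0,0,0],[0,0,0]],"offset":[[0,0,-0.02],[0,0,-0.06],[0,0,-0.1],[0,0,-0.1]],"claw":[-0.2,-0.2,-0.2,-0.2]}'
python3 go.py .57,.17,.25,-96 .5505,.41,.2,-90 
```

```text
t: 16.4
eef_pos: [0.5917, -0.0914, 0.1517]
ee_rot: [0.0, 0.997, -0.081, -0.0]
ft_force: [0.5, -0.6, -0.7]
finger_gap: 0.0342
grasp_force: 0.0
t: 16.9
eef_pos: [0.5929, -0.0926, 0.2558]
ee_rot: [0.0, 0.997, -0.081, 0.003]
ft_force: [-0.2, 0.0, -0.4]
finger_gap: 0.0341
grasp_force: 0.0
t 16.90 pos [ 0.5929 -0.0926  0.2558] yawY -99.3 gap 0.0341 F [-0.2  0.  -0.4] grip 0.0
.57,.17,.25,-96 rot [ 0.  -0.3 -3.3] off [-0.0648 -0.2555  0.0055] rows>=4.2
.5505,.41,.2,-90 rot [ 0.  0. -6.] off [-0.0445 -0.2366  0.05  ] rows>=3.9
```

```bash
python3 - <<'E'
from fit import *
t=viewer.get_image("top");s=viewer.get_image("side")
out=[]
for n,im in(("top",t),("side",s)):
    u=proj([[.55,.413,.03]],n)[0].astype(int)-28;print(n,u)
    c=cv2.resize(im[u[1]:u[1]+56,u[0]:u[0]+56],(400,400),interpolation=cv2.INTER_CUBIC)
    for dx,dy,dz in [(x,y,z) for x in(-.0695,.0695) for y in(-.0175,.0175) for z in(0,.0415)]:
        a=np.radians(7);P=proj([[.550+dx*np.cos(a)-dy*np.sin(a),.4138+dx*np.sin(a)+dy*np.cos(a),dz]],n)[0]
        P=((P-u+.5)*400/56).astype(int);cv2.circle(c,tuple(int(v) for v in P),2,(0,255,0) if dz else (0,255,255),-1)
    out.append(c)
cv2.imwrite("pics/gl.png",np.hstack(out))
E
```

```text
top [121 200]
side [176 124]
```

View pics/gl.png

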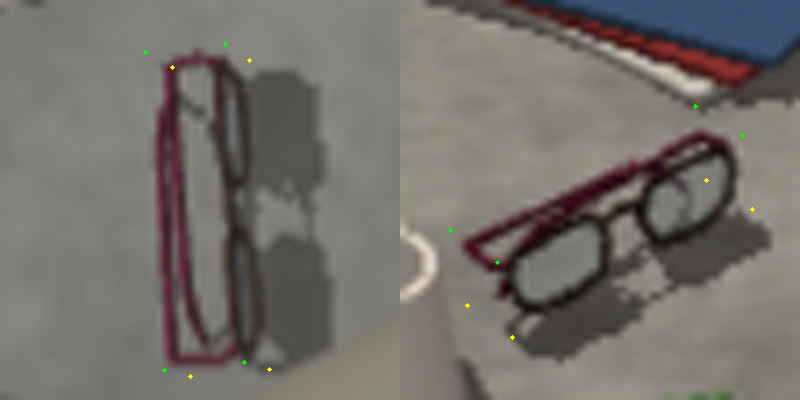

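In the top crop the glasses run from row 60 to row 360, with the front rims on the right at columns 222–255 and the temples at columns 160–170. In the side crop the rim bottoms are at about (530,308) and (670,240).

```bash
python3 - <<'E'
from fit import *
f=lambda n,L,z,o:print(n,z,unproj([(np.array(p)*56/400-.5+o) for p in L],z,n)[:,:2].tolist())
np.set_printoptions(precision=4)
o=np.array([176,124]);o2=np.array([121,200])
f("side",[(130,308),(270,240)],0,o)          # rim bottoms
f("side",[(200,215),(205,203),(235,200)],.033,o)  # bridge region
f("side",[(68,245),(300,135)],.034,o)        # temple outer ends
f("top",[(168,63),(240,60)],.033,o2); f("top",[(170,362),(250,357)],.033,o2)
f("top",[(160,210),(238,210)],.033,o2)
E
```

```text
side 0 [[0.5002207860208893, 0.402856362548197], [0.5776079905341639, 0.408383130706386]]
side 0.033 [[0.5420802047313509, 0.40249610907261746], [0.548706329694133, 0.4093429786648576], [0.5605884416647624, 0.4027517542572988]]
side 0.034 [[0.483569705777885, 0.41819081039139705], [0.6111504352710829, 0.42824454387775013]]
top 0.033 [[0.6138878589158238, 0.43204326816288513], [0.6160036547348251, 0.4003209311313694]]
top 0.033 [[0.48309028200582554, 0.4227981148286254], [0.48622282375377723, 0.38802304544640187]]
top 0.033 [[0.549088353226122, 0.43135631823405374], [0.5499889114057587, 0.3971072137282844]]
```

```bash
python3 -m jog '{"delta_rot":[[0,0,-2],[0,0,-3],[0,0,-4],[0,0,-5],[0,0,-6]],"offset":[[-0.013,-0.051,0],[-0.026,-0.102,0],[-0.039,-0.153,0],[-0.052,-0.204,0],[-0.065,-0.255,0]],"claw":[0.4,0.4,0.4,0.4,0.4]}'>/dev/null
python3 go.py .5497,.4125,.15,-85.5
```

```text
t 17.62 pos [0.5676 0.1726 0.2511] yawY -93.2 gap 0.0598 F [ 0.8 -0.1  0.1] grip 0.0
.5497,.4125,.15,-85.5 rot [ 0.   0.1 -7.7] off [-0.0312 -0.2386  0.1009] rows>=4.2
```

```bash
python3 - <<'E'
from fit import *
measure("basket",[.5914,-.0921],.07,np.radians(-9))
p=measure("remote",[.4417,-.129],0,np.radians(-99),True,cams=("side",))
p=measure("remote",[.4417,-.129],0,np.radians(-99),True,cams=("top",))
E
```

```text
basket ['top', 'side'] [ 0.5902 -0.0903] yaw -9.0 iou [0.2166 0.819 ]
basket ['top'] [ 0.5653 -0.0916] yaw -9.0 iou [0.2184]
basket ['side'] [ 0.5961 -0.0835] yaw -9.0 iou [0.8241]
remote ['side'] [ 0.4407 -0.1302] yaw -101.4 iou [0.8915]
remote ['top'] [ 0.4377 -0.1319] yaw -99.6 iou [0.9397]
```

```bash
python3 -m jog '{"delta_rot":[[0,0,-2],[0,0,-4],[0,0,-6],[0,0,-7.7],[0,0,-7.7]],"offset":[[-0.006,-0.055,0.0],[-0.013,-0.11,0.03],[-0.02,-0.165,0.06],[-0.027,-0.22,0.09],[-0.0312,-0.2386,0.1]],"claw":[0.4,0.4,0.4,0.4,0.4]}'>/dev/null
python3 -m jog '{"delta_rot":[[0,0,0],[0,0,0]],"offset":[[0,0,0],[0,0,0]],"claw":[0.4,0.4]}'>/dev/null
python3 go.py .5497,.4125,.011,-85.5
```

```text
t 18.70 pos [0.5521 0.4078 0.1531] yawY -85.7 gap 0.0597 F [-0.1 -0.7  0.5] grip 0.0
.5497,.4125,.011,-85.5 rot [ 0.  -0.1 -0.2] off [-0.0022 -0.0049  0.1421] rows>=2.3
```

```bash
python3 -m jog '{"delta_rot":[[0,0,0],[0,0,0],[0,0,0],[0,0,0],[0,0,0]],"offset":[[-0.002,-0.005,0.05],[-0.002,-0.005,0.1],[-0.002,-0.005,0.13],[-0.002,-0.005,0.141],[-0.002,-0.005,0.141]],"claw":[0.4,0.4,0.4,0.4,0.4]}' 20
python3 -m jog '{"delta_rot":[[0,0,0],[0,0,0],[0,0,0],[0,0,0],[0,0,0]],"offset":[[0,0,0],[0,0,0],[0,0,0],[0,0,0],[0,0,0]],"claw":[0.2,0,-0.2,-0.3,-0.4]}' 20
python3 -m jog '{"delta_rot":[[0,0,0],[0,0,0]],"offset":[[0,0,0],[0,0,0]],"claw":[-0.5,-0.5]}'
```

```text
t: 19.32
eef_pos: [0.5495, 0.4142, 0.0119]
ee_rot: [-0.0, 0.999, 0.038, 0.0]
ft_force: [-0.3, -0.2, -0.1]
finger_gap: 0.0599
grasp_force: 0.0
t: 19.95
eef_pos: [0.5487, 0.4158, 0.0117]
ee_rot: [-0.0, 0.999, 0.039, 0.0]
ft_force: [-0.6, -0.1, 5.3]
finger_gap: 0.0345
grasp_force: 19.2
t: 20.2
eef_pos: [0.5487, 0.4158, 0.0117]
ee_rot: [-0.0, 0.999, 0.039, 0.0]
ft_force: [-1.0, -0.3, 5.5]
finger_gap: 0.0345
grasp_force: 19.2
```

```bash
python3 -m jog '{"delta_rot":[[0,0,0],[0,0,0],[0,0,0],[0,0,0],[0,0,0]],"offset":[[0,0,-0.03],[0,0,-0.08],[0,0,-0.14],[0,0,-0.2],[0,0,-0.24]],"claw":[-0.5,-0.5,-0.5,-0.5,-0.5]}'
python3 go.py .56,.12,.25,-92 .5726,-.2107,.25,-99 .5726,-.2107,.085,-99
```

```text
t: 20.82
eef_pos: [0.5488, 0.4155, 0.2539]
ee_rot: [-0.001, 0.999, 0.039, 0.001]
ft_force: [-0.6, 0.4, -0.5]
finger_gap: 0.0344
grasp_force: 19.9
t 20.82 pos [0.5488 0.4155 0.2539] yawY -85.5 gap 0.0344 F [-0.6  0.4 -0.5] grip 19.9
.56,.12,.25,-92 rot [-0.1 -0.1  6.5] off [-0.0118  0.2955  0.0036] rows>=4.7
.5726,-.2107,.25,-99 rot [0. 0. 7.] off [0.0241 0.3301 0.    ] rows>=5.3
.5726,-.2107,.085,-99 rot [0. 0. 0.] off [0.    0.    0.165] rows>=2.6
```

```bash
python3 -m jog '{"delta_rot":[[0,0,1],[0,0,2],[0,0,4],[0,0,5],[0,0,6.5]],"offset":[[-0.002,0.05,0],[-0.005,0.11,0],[-0.007,0.17,0],[-0.009,0.23,0],[-0.012,0.28,0]],"claw":[-0.5,-0.5,-0.5,-0.5,-0.5]}'>/dev/null
python3 -m jog '{"delta_rot":[[0,0,1],[0,0,3],[0,0,5],[0,0,7],[0,0,7]],"offset":[[0.005,0.055,0],[0.009,0.11,0],[0.013,0.17,0],[0.018,0.23,0],[0.024,0.28,0]],"claw":[-0.5,-0.5,-0.5,-0.5,-0.5]}'>/dev/null
python3 go.py .5726,-.2107,.2,-99
```

```text
t 22.07 pos [ 0.5719 -0.1474  0.2511] yawY -99.1 gap 0.0346 F [ 0.   0.3 -0.6] grip 19.9
.5726,-.2107,.2,-99 rot [ 0.  -0.  -0.1] off [0.0107 0.0624 0.0511] rows>=1.3
```

```bash
python3 -m jog '{"delta_rot":[[0,0,0],[0,0,0],[0,0,0],[0,0,0],[0,0,0]],"offset":[[0.005,0.03,0],[0.0107,0.0624,0],[0.0107,0.0624,0.05],[0.0107,0.0624,0.09],[0.0107,0.0624,0.12]],"claw":[-0.5,-0.5,-0.5,-0.5,-0.5]}'>/dev/null
python3 -m jog '{"delta_rot":[[0,0,0],[0,0,0]],"offset":[[0,0,0],[0,0,0]],"claw":[-0.5,-0.5]}'>/dev/null
python3 go.py .5726,-.2107,.085,-99 
python3 - <<'E'
from fit import *
s=viewer.get_image("side");cv2.imwrite("pics/s3.png",cv2.resize(s[150:320,230:430],None,fx=4,fy=3.5,interpolation=2))
E
```

```text
t 22.95 pos [ 0.5735 -0.209   0.132 ] yawY -99.0 gap 0.0344 F [ 0.8 -0.5 -0.2] grip 19.9
.5726,-.2107,.085,-99 rot [ 0.  -0.1 -0. ] off [-0.0006  0.0018  0.047 ] rows>=0.8
```

View pics/s3.png

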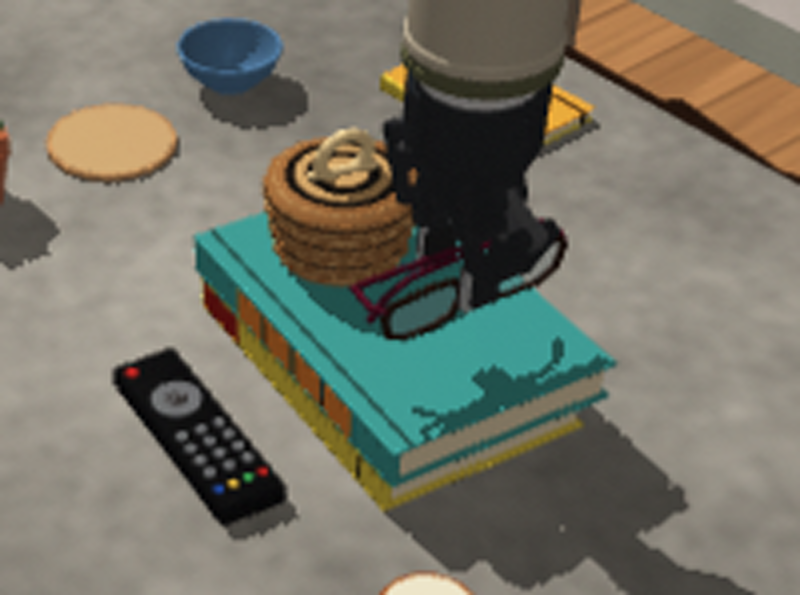

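The glasses hang level over the right half and the basket stands on the left. Lowering gently.

```bash
python3 -m jog '{"delta_rot":[[0,0,0],[0,0,0],[0,0,0],[0,0,0],[0,0,0]],"offset":[[-0.0005,0.002,0.02],[-0.0005,0.002,0.038],[-0.0005,0.002,0.046],[-0.0005,0.002,0.048],[-0.0005,0.002,0.048]],"claw":[-0.5,-0.5,-0.5,-0.5,-0.5]}'
python3 -m jog '{"delta_rot":[[0,0,0],[0,0,0],[0,0,0]],"offset":[[0,0,0.0007],[0,0,0.0015],[0,0,0.0015]],"claw":[-0.5,-0.5,-0.5]}'
```

```text
t: 23.62
eef_pos: [0.5723, -0.2106, 0.0828]
ee_rot: [0.0, 0.997, -0.079, -0.0]
ft_force: [0.1, -0.0, 0.5]
finger_gap: 0.0345
grasp_force: 19.9
t: 24.0
eef_pos: [0.5725, -0.2104, 0.0817]
ee_rot: [-0.0, 0.997, -0.079, 0.0]
ft_force: [-0.5, -0.2, 4.0]
finger_gap: 0.0341
grasp_force: 20.1
```

```bash
python3 -m jog '{"delta_rot":[[0,0,0],[0,0,0],[0,0,0],[0,0,0],[0,0,0]],"offset":[[0,0,0],[0,0,0],[0,0,0],[0,0,0],[0,0,0]],"claw":[-0.1,0,0.1,0.2,0.2]}'
python3 -m jog '{"delta_rot":[[0,0,0],[0,0,0],[0,0,0],[0,0,0],[0,0,0]],"offset":[[0,0,-0.02],[0,0,-0.06],[0,0,-0.11],[0,0,-0.16],[0,0,-0.18]],"claw":[0.2,0.2,0.2,0.2,0.2]}'
python3 go.py .55,.1,.25,-90 .4155,.364,.2,-127  .4155,.364,.2,53 .4155,.364,.03,53
```

```text
t: 24.62
eef_pos: [0.5723, -0.2104, 0.0813]
ee_rot: [0.0, 0.997, -0.079, -0.0]
ft_force: [0.2, -0.1, -0.4]
finger_gap: 0.0511
grasp_force: 0.0
t: 25.25
eef_pos: [0.5726, -0.2113, 0.2652]
ee_rot: [0.0, 0.997, -0.079, 0.002]
ft_force: [-0.2, -0.1, -0.5]
finger_gap: 0.051
grasp_force: 0.0
t 25.25 pos [ 0.5726 -0.2113  0.2652] yawY -99.1 gap 0.0510 F [-0.2 -0.1 -0.5] grip 0.0
.55,.1,.25,-90 rot [ 0.1 -0.2 -9.1] off [-0.0715 -0.3039  0.0148] rows>=5.0
.4155,.364,.2,-127 rot [ 0.  0. 37.] off [-0.1345 -0.264   0.05  ] rows>=4.8
.4155,.364,.2,53 rot [ -0.  -0. 180.] off [0. 0. 0.] rows>=16.8
.4155,.364,.03,53 rot [0. 0. 0.] off [0.   0.   0.17] rows>=2.7
```

```bash
python3 -m jog '{"delta_rot":[[0,0,-5],[0,0,-10],[0,0,-15],[0,0,-20],[0,0,-25]],"offset":[[-0.014,-0.06,0],[-0.028,-0.12,0],[-0.042,-0.18,0],[-0.056,-0.24,0],[-0.0715,-0.304,0]],"claw":[1,1,1,1,1]}'>/dev/null
python3 go.py .4155,.364,.22,-37
```

```text
t 25.88 pos [0.5489 0.0996 0.2616] yawY -73.9 gap 0.0854 F [1.3 0.4 0.2] grip 0.0
.4155,.364,.22,-37 rot [ -0.    0.  -36.9] off [-0.0548 -0.291   0.0417] rows>=4.8
```

```bash
python3 - <<'E'
from fit import *
for n in("top","side"):
    for d in trace("mug",n)[:2]:
        X=unproj([d["location"]],.04,n)[0]
        if np.hypot(X[0]-.4155,X[1]-.364)<.05: print(n,X[:2],fit("mug",{n:d["mask"]},[.4155,.364,np.radians(-37)],0,True))
E
```

```text
side [0.4118 0.3745] (array([ 0.4159,  0.3655, -0.602 ]), array([0.9342]))
```

```bash
python3 -m jog '{"delta_rot":[[0,0,-8],[0,0,-16],[0,0,-24],[0,0,-32],[0,0,-37]],"offset":[[-0.011,-0.058,0.008],[-0.022,-0.116,0.016],[-0.033,-0.174,0.024],[-0.044,-0.232,0.032],[-0.055,-0.291,0.042]],"claw":[1,1,1,1,1]}'>/dev/null
python3 -m jog '{"delta_rot":[[0,0,0],[0,0,0]],"offset":[[0,0,0],[0,0,0]],"claw":[1,1]}'>/dev/null
python3 go.py .4157,.3645,.2,-37 .4157,.3645,.03,-37
```

```text
t 26.85 pos [0.417  0.3614 0.2195] yawY -37.1 gap 0.0855 F [ 0.1 -0.6 -0.1] grip 0.0
.4157,.3645,.2,-37 rot [ 0.   0.  -0.1] off [ 0.0017 -0.0029  0.0195] rows>=0.3
.4157,.3645,.03,-37 rot [0. 0. 0.] off [0.   0.   0.17] rows>=2.7
```

```bash
python3 -m jog '{"delta_rot":[[0,0,0],[0,0,0],[0,0,0],[0,0,0],[0,0,0]],"offset":[[0.0017,-0.003,0.05],[0.0017,-0.003,0.1],[0.0017,-0.003,0.15],[0.0017,-0.003,0.18],[0.0017,-0.003,0.188]],"claw":[1,1,1,1,1]}' 50
python3 -m jog '{"delta_rot":[[0,0,0],[0,0,0],[0,0,0],[0,0,0],[0,0,0]],"offset":[[0,0,0],[0,0,0],[0,0,0],[0,0,0],[0,0,0]],"claw":[0.7,0.5,0.3,0.2,0.1]}' 50
python3 -m jog '{"delta_rot":[[0,0,0],[0,0,0],[0,0,0],[0,0,0]],"offset":[[0,0,0],[0,0,-0.01],[0,0,-0.05],[0,0,-0.09]],"claw":[0.1,0.1,0.1,0.1]}'
python3 go.py .5,.27,.12,-37 .59,.1706,.12,-37 .59,.1706,.04,-37
```

```text
t: 27.48
eef_pos: [0.4162, 0.3632, 0.0303]
ee_rot: [0.001, 0.896, 0.444, -0.001]
ft_force: [-0.0, -0.5, 0.1]
finger_gap: 0.0854
grasp_force: 0.0
t: 28.1
eef_pos: [0.4159, 0.3659, 0.0329]
ee_rot: [-0.0, 0.895, 0.446, 0.001]
ft_force: [-0.2, -2.0, 7.3]
finger_gap: 0.06
grasp_force: 53.5
t: 28.6
eef_pos: [0.4149, 0.3654, 0.123]
ee_rot: [0.0, 0.895, 0.446, -0.0]
ft_force: [0.6, 1.1, -2.6]
finger_gap: 0.0599
grasp_force: 55.5
t 28.60 pos [0.4149 0.3654 0.123 ] yawY -37.0 gap 0.0599 F [ 0.6  1.1 -2.6] grip 55.5
.5,.27,.12,-37 rot [-0.  0. -0.] off [-0.0249  0.1253  0.003 ] rows>=2.0
.59,.1706,.12,-37 rot [0. 0. 0.] off [-0.0252  0.1317  0.    ] rows>=2.1
.59,.1706,.04,-37 rot [0. 0. 0.] off [0.   0.   0.08] rows>=1.3
```

```bash
python3 -m jog '{"delta_rot":[[0,0,0],[0,0,0],[0,0,0],[0,0,0],[0,0,0]],"offset":[[-0.01,0.05,0],[-0.02,0.1,0],[-0.03,0.15,0],[-0.04,0.2,0],[-0.048,0.24,0]],"claw":[0.1,0.1,0.1,0.1,0.1]}'>/dev/null
python3 -m jog '{"delta_rot":[[0,0,0],[0,0,0],[0,0,0],[0,0,0]],"offset":[[-0.002,0.017,0],[-0.002,0.017,0],[-0.002,0.017,0],[-0.002,0.017,0]],"claw":[0.1,0.1,0.1,0.1]}'>/dev/null
python3 go.py .59,.1706,.12,-37 .59,.1706,.04,-37
```

```text
t 29.73 pos [0.5894 0.1724 0.1212] yawY -36.9 gap 0.0602 F [-0.1 -0.  -3. ] grip 55.7
.59,.1706,.12,-37 rot [-0.1  0.   0.1] off [-0.0011  0.0016  0.0012] rows>=0.0
.59,.1706,.04,-37 rot [0. 0. 0.] off [0.   0.   0.08] rows>=1.3
```

```bash
python3 -m jog '{"delta_rot":[[0,0,0],[0,0,0],[0,0,0],[0,0,0],[0,0,0]],"offset":[[-0.001,0.0016,0.03],[-0.001,0.0016,0.06],[-0.001,0.0016,0.075],[-0.001,0.0016,0.08],[-0.001,0.0016,0.08]],"claw":[0.1,0.1,0.1,0.1,0.1]}'
python3 -m jog '{"delta_rot":[[0,0,0],[0,0,0],[0,0,0]],"offset":[[0,0,0.0007],[0,0,0.0015],[0,0,0.0015]],"claw":[0.1,0.1,0.1]}'
```

```text
t: 30.35
eef_pos: [0.5913, 0.1692, 0.0417]
ee_rot: [0.0, 0.895, 0.446, 0.0]
ft_force: [-0.2, -0.4, -3.0]
finger_gap: 0.0604
grasp_force: 55.7
t: 30.72
eef_pos: [0.5912, 0.1692, 0.0401]
ee_rot: [0.0, 0.895, 0.446, 0.0]
ft_force: [0.3, 0.1, -3.1]
finger_gap: 0.0599
grasp_force: 55.7
```

```bash
python3 -m jog '{"delta_rot":[[0,0,0],[0,0,0],[0,0,0],[0,0,0]],"offset":[[0,-0.0018,0],[0,-0.0018,0.0005],[0,-0.0018,0.001],[0,-0.0018,0.001]],"claw":[0.1,0.1,0.1,0.1]}'
python3 -m jog '{"delta_rot":[[0,0,0],[0,0,0],[0,0,0]],"offset":[[0,0,0.0004],[0,0,0.0008],[0,0,0.0008]],"claw":[0.1,0.1,0.1]}'
```

```text
t: 31.22
eef_pos: [0.5896, 0.1702, 0.039]
ee_rot: [-0.0, 0.895, 0.446, 0.0]
ft_force: [-0.9, 0.2, 1.5]
finger_gap: 0.06
grasp_force: 56.1
t: 31.6
eef_pos: [0.5896, 0.1702, 0.039]
ee_rot: [-0.0, 0.895, 0.446, 0.0]
ft_force: [-5.9, -0.4, 12.1]
finger_gap: 0.06
grasp_force: 57.1
```

Contact. Back off slightly, release, retreat.

```bash
python3 -m jog '{"delta_rot":[[0,0,0],[0,0,0],[0,0,0],[0,0,0],[0,0,0]],"offset":[[0,0,-0.0005],[0,0,-0.0005],[0,0,-0.0005],[0,0,-0.0005],[0,0,-0.0005]],"claw":[0.1,0.6,0.8,1,1]}'
python3 -m jog '{"delta_rot":[[0,0,0],[0,0,0],[0,0,0],[0,0,0],[0,0,0]],"offset":[[0,0,-0.03],[0,0,-0.08],[0,0,-0.13],[0,0,-0.18],[0,0,-0.22]],"claw":[1,1,1,1,1]}'
python3 go.py .5,.0,.25,-30 .4194,-.3565,.22,-37 .4194,-.3565,.03,-37
```

```text
t: 32.22
eef_pos: [0.5897, 0.1701, 0.0384]
ee_rot: [0.0, 0.895, 0.446, -0.0]
ft_force: [-0.3, -1.0, 0.3]
finger_gap: 0.0854
grasp_force: 0.0
t: 32.85
eef_pos: [0.5897, 0.1701, 0.2606]
ee_rot: [0.0, 0.895, 0.446, 0.001]
ft_force: [-0.6, 0.1, -0.2]
finger_gap: 0.0855
grasp_force: 0.0
t 32.85 pos [0.5897 0.1701 0.2606] yawY -37.0 gap 0.0855 F [-0.6  0.1 -0.2] grip 0.0
.5,.0,.25,-30 rot [ 0.  -0.1 -7. ] off [-0.1898  0.0308  0.0104] rows>=3.1
.4194,-.3565,.22,-37 rot [0. 0. 7.] off [-0.349   0.1084  0.03  ] rows>=5.9
.4194,-.3565,.03,-37 rot [0. 0. 0.] off [0.   0.   0.19] rows>=3.0
```

```bash
python3 -m jog '{"delta_rot":[[0,0,0],[0,0,0],[0,0,0],[0,0,0],[0,0,0]],"offset":[[-0.06,0.01,0],[-0.12,0.02,0],[-0.18,0.03,0],[-0.24,0.05,0],[-0.28,0.08,0]],"claw":[1,1,1,1,1]}'>/dev/null
python3 go.py .4194,-.3565,.2,-37
python3 - <<'E'
from fit import *
measure("mug",[.59,.1706],.006,np.radians(-36),True,cams=("side",))
measure("candle",[.4194,-.3565],0,0)
E
```

```text
t 33.48 pos [ 0.4831 -0.1033  0.2588] yawY -37.1 gap 0.0853 F [ 1.5 -1.1  0.9] grip 0.0
.4194,-.3565,.2,-37 rot [-0.  -0.1 -0.1] off [-0.2405  0.1018  0.0585] rows>=4.3
mug [] [0.59   0.1706] yaw -36.0 iou []
candle ['top', 'side'] [ 0.4193 -0.3571] yaw 0.0 iou [0.9269 0.9496]
candle ['top'] [ 0.4197 -0.3586] yaw 0.0 iou [0.9375]
candle ['side'] [ 0.4188 -0.3567] yaw 0.0 iou [0.9579]
```

```bash
python3 -m jog '{"delta_rot":[[0,0,0],[0,0,0],[0,0,0],[0,0,0],[0,0,0]],"offset":[[-0.05,0.02,0],[-0.1,0.04,0],[-0.15,0.06,0.01],[-0.2,0.08,0.03],[-0.2405,0.102,0.0585]],"claw":[1,1,1,1,1]}'>/dev/null
python3 -m jog '{"delta_rot":[[0,0,0],[0,0,0]],"offset":[[0,0,0],[0,0,0]],"claw":[1,1]}'>/dev/null
python3 go.py .4193,-.3573,.15,-37 .4193,-.3573,.03,-37
```

```text
t 34.50 pos [ 0.422  -0.3538  0.1997] yawY -37.0 gap 0.0854 F [0.7 0.  0.1] grip 0.0
.4193,-.3573,.15,-37 rot [-0.1 -0.   0. ] off [-0.0045  0.0001  0.0497] rows>=0.8
.4193,-.3573,.03,-37 rot [0. 0. 0.] off [0.   0.   0.12] rows>=1.9
```

```bash
python3 -m jog '{"delta_rot":[[0,0,0],[0,0,0],[0,0,0],[0,0,0],[0,0,0]],"offset":[[-0.0045,0,0.05],[-0.0045,0,0.1],[-0.0045,0,0.15],[-0.0045,0,0.171],[-0.0045,0,0.171]],"claw":[1,1,1,1,1]}' 50
python3 -m jog '{"delta_rot":[[0,0,0],[0,0,0],[0,0,0],[0,0,0],[0,0,0]],"offset":[[0,0,0],[0,0,0],[0,0,0],[0,0,0],[0,0,0]],"claw":[0.7,0.5,0.3,0.1,0.0]}' 50
python3 -m jog '{"delta_rot":[[0,0,0],[0,0,0],[0,0,0],[0,0,0],[0,0,0]],"offset":[[0,0,0],[0,0,-0.02],[0,0,-0.07],[0,0,-0.12],[0,0,-0.16]],"claw":[0.0,0,0,0,0]}'
python3 go.py .5,-.15,.2,-25 .59,.0452,.2,-10 .59,.0452,.035,-10
```

```text
t: 35.12
eef_pos: [0.4196, -0.3564, 0.0283]
ee_rot: [-0.001, 0.894, 0.447, -0.0]
ft_force: [0.5, 1.1, 0.2]
finger_gap: 0.0855
grasp_force: 0.0
t: 35.75
eef_pos: [0.4195, -0.3584, 0.0304]
ee_rot: [0.001, 0.895, 0.446, 0.001]
ft_force: [-1.3, 2.6, 11.6]
finger_gap: 0.0554
grasp_force: 50.6
t: 36.38
eef_pos: [0.4187, -0.3584, 0.1912]
ee_rot: [0.0, 0.895, 0.446, 0.0]
ft_force: [-0.0, -0.0, -2.1]
finger_gap: 0.0556
grasp_force: 54.2
t 36.38 pos [ 0.4187 -0.3584  0.1912] yawY -37.0 gap 0.0556 F [-0.  -0.  -2.1] grip 54.2
.5,-.15,.2,-25 rot [  0.1  -0.  -12. ] off [ 0.2154 -0.0606 -0.0088] rows>=3.6
.59,.0452,.2,-10 rot [  0.   0. -15.] off [ 0.2149 -0.0009  0.    ] rows>=3.4
.59,.0452,.035,-10 rot [0. 0. 0.] off [0.    0.    0.165] rows>=2.6
```

```bash
python3 go.py .435,-.17,.21,-25 .46,.0,.21,-12 .59,.0452,.21,-10
```

```text
t 36.38 pos [ 0.4187 -0.3584  0.1912] yawY -37.0 gap 0.0556 F [-0.  -0.  -2.1] grip 54.2
.435,-.17,.21,-25 rot [  0.1  -0.  -12. ] off [ 0.1603 -0.1004 -0.0189] rows>=3.0
.46,.0,.21,-12 rot [  0.   0. -13.] off [ 0.1646 -0.0492  0.    ] rows>=2.7
.59,.0452,.21,-10 rot [ 0.  0. -2.] off [0.0712 0.1178 0.    ] rows>=2.2
```

```bash
python3 -m jog '{"delta_rot":[[0,0,-3],[0,0,-6],[0,0,-9],[0,0,-12],[0,0,-12]],"offset":[[0.04,-0.025,-0.005],[0.08,-0.05,-0.01],[0.12,-0.075,-0.015],[0.16,-0.1,-0.019],[0.16,-0.1,-0.019]],"claw":[0,0,0,0,0]}'>/dev/null
python3 -m jog '{"delta_rot":[[0,0,-3],[0,0,-6],[0,0,-9],[0,0,-13],[0,0,-13]],"offset":[[0.04,-0.012,0],[0.08,-0.024,0],[0.12,-0.036,0],[0.165,-0.049,0],[0.165,-0.049,0]],"claw":[0,0,0,0,0]}'>/dev/null
python3 go.py .59,.0452,.21,-10 .59,.0452,.035,-10
```

```text
t 37.62 pos [0.4612 0.0022 0.208 ] yawY -11.7 gap 0.0551 F [-0.5 -0.9 -2.6] grip 54.2
.59,.0452,.21,-10 rot [ 0.  -0.  -1.7] off [ 0.0683  0.1173 -0.002 ] rows>=2.2
.59,.0452,.035,-10 rot [0. 0. 0.] off [0.    0.    0.175] rows>=2.8
```

```bash
python3 -m jog '{"delta_rot":[[0,0,0],[0,0,0],[0,0,-1],[0,0,-1.7],[0,0,-1.7]],"offset":[[0.02,0.035,0],[0.04,0.07,0],[0.06,0.105,0],[0.0683,0.1173,0],[0.0683,0.1173,0]],"claw":[0,0,0,0,0]}'>/dev/null
python3 -m jog '{"delta_rot":[[0,0,0],[0,0,0],[0,0,0],[0,0,0]],"offset":[[0,0,0.04],[0,0,0.08],[0,0,0.12],[0,0,0.12]],"claw":[0,0,0,0]}'>/dev/null
python3 go.py .59,.0452,.035,-10
python3 - <<'E'
from fit import *
s=viewer.get_image("side");cv2.imwrite("pics/s4.png",cv2.resize(s[120:320,190:430],None,fx=3.2,fy=3,interpolation=2))
E
```

```text
t 38.75 pos [0.5867 0.0407 0.0863] yawY -10.4 gap 0.0552 F [-0.2  0.  -1.4] grip 54.4
.59,.0452,.035,-10 rot [-0.3  0.1 -0.4] off [0.0051 0.0027 0.0513] rows>=0.8
```

View pics/s4.png

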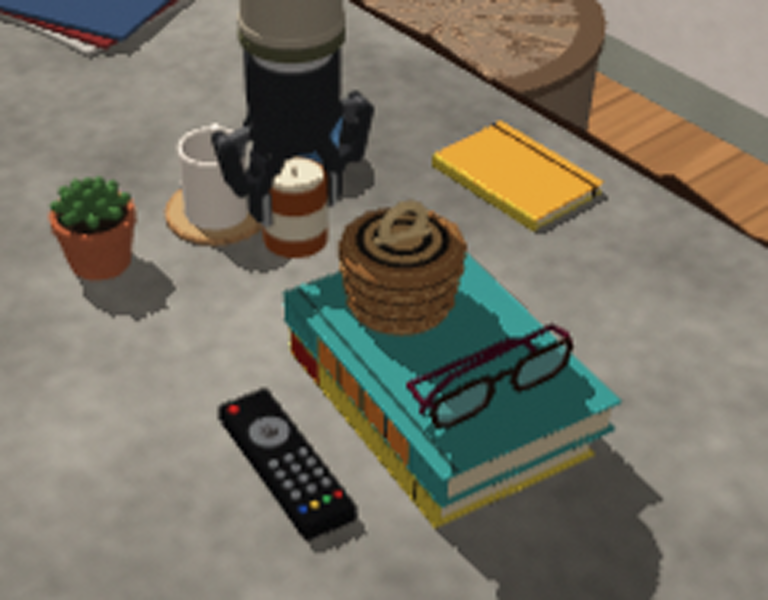

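The basket, glasses and remote sit as asked, the mug stands on the coaster, and the candle is upright in the gap. Correcting its xy and lowering.

```bash
python3 -m jog '{"delta_rot":[[0,0,0],[0,0,0],[0,0,0],[0,0,0],[0,0,0]],"offset":[[0.005,0.003,0.02],[0.005,0.003,0.04],[0.005,0.003,0.05],[0.005,0.003,0.053],[0.005,0.003,0.054]],"claw":[0,0,0,0,0]}'
python3 -m jog '{"delta_rot":[[0,0,0],[0,0,0],[0,0,0]],"offset":[[0,0,0.0005],[0,0,0.001],[0,0,0.001]],"claw":[0,0,0]}'
python3 go.py .59,.0452,.0304,-10
```

```text
t: 39.42
eef_pos: [0.5938, 0.0463, 0.0344]
ee_rot: [0.0, 0.768, 0.641, 0.0]
ft_force: [-0.2, 1.3, -2.1]
finger_gap: 0.0549
grasp_force: 54.6
t: 39.8
eef_pos: [0.5936, 0.0464, 0.0332]
ee_rot: [0.0, 0.768, 0.641, 0.0]
ft_force: [0.1, -0.3, -2.5]
finger_gap: 0.0551
grasp_force: 54.6
t 39.80 pos [0.5936 0.0464 0.0332] yawY -10.3 gap 0.0551 F [ 0.1 -0.3 -2.5] grip 54.6
.59,.0452,.0304,-10 rot [ 0.  -0.  -0.3] off [-0.0018 -0.0033  0.0028] rows>=0.1
```

```bash
python3 -m jog '{"delta_rot":[[0,0,0],[0,0,0],[0,0,0],[0,0,0],[0,0,0]],"offset":[[-0.0018,-0.0033,0],[-0.0018,-0.0033,0.001],[-0.0018,-0.0033,0.002],[-0.0018,-0.0033,0.0025],[-0.0018,-0.0033,0.0025]],"claw":[0,0,0,0,0]}'
python3 -m jog '{"delta_rot":[[0,0,0],[0,0,0],[0,0,0]],"offset":[[0,0,0.0005],[0,0,0.0008],[0,0,0.0008]],"claw":[0,0,0]}'
```

```text
t: 40.42
eef_pos: [0.5899, 0.0452, 0.0305]
ee_rot: [-0.0, 0.768, 0.641, 0.0]
ft_force: [-1.6, 0.9, -1.5]
finger_gap: 0.0548
grasp_force: 54.8
t: 40.8
eef_pos: [0.5899, 0.0452, 0.0305]
ee_rot: [-0.0, 0.768, 0.641, 0.0]
ft_force: [-3.8, 0.4, 9.2]
finger_gap: 0.0554
grasp_force: 55.6
```

```bash
python3 -m jog '{"delta_rot":[[0,0,0],[0,0,0],[0,0,0],[0,0,0],[0,0,0]],"offset":[[0,0,-0.0005],[0,0,-0.0005],[0,0,-0.0005],[0,0,-0.0005],[0,0,-0.0005]],"claw":[0.1,0.5,0.7,0.9,0.9]}'
python3 -m jog '{"delta_rot":[[0,0,0],[0,0,0],[0,0,0],[0,0,0],[0,0,0]],"offset":[[0,0,-0.03],[0,0,-0.08],[0,0,-0.13],[0,0,-0.18],[0,0,-0.23]],"claw":[0.9,0.9,0.9,0.9,0.9]}'
python3 go.py .42,.25,.3,20 .32,.55,.3,50
```

```text
t: 41.42
eef_pos: [0.59, 0.0452, 0.0301]
ee_rot: [0.0, 0.768, 0.641, -0.0]
ft_force: [0.2, 0.6, -0.3]
finger_gap: 0.0814
grasp_force: 0.0
t: 42.05
eef_pos: [0.5896, 0.0452, 0.2619]
ee_rot: [0.0, 0.768, 0.641, -0.0]
ft_force: [0.5, 1.1, 0.9]
finger_gap: 0.0811
grasp_force: 0.0
t 42.05 pos [0.5896 0.0452 0.2619] yawY -10.3 gap 0.0811 F [0.5 1.1 0.9] grip 0.0
.42,.25,.3,20 rot [ -0.    0.  -30.3] off [ 0.1711 -0.2036 -0.0382] rows>=4.3
.32,.55,.3,50 rot [  0.   0. -30.] off [0.3161 0.0086 0.    ] rows>=5.1
```

```bash
python3 -m jog '{"delta_rot":[[0,0,-6],[0,0,-12],[0,0,-18],[0,0,-24],[0,0,-30]],"offset":[[0.034,-0.04,-0.01],[0.068,-0.08,-0.02],[0.1,-0.12,-0.03],[0.136,-0.16,-0.038],[0.171,-0.204,-0.038]],"claw":[0.9,0.9,0.9,0.9,0.9]}'>/dev/null
python3 -m jog '{"delta_rot":[[0,0,-6],[0,0,-12],[0,0,-18],[0,0,-24],[0,0,-30]],"offset":[[0.06,0,0],[0.12,0,0],[0.18,0,0],[0.24,0,0],[0.3,0,0]],"claw":[0.9,0.9,0.9,0.9,0.9]}'
python3 - <<'E'
from fit import *
for n,X,z,y,f in(("remote",[.4417,-.129],0,-99,True),("basket",[.5914,-.0921],.07,-9,False),("mug",[.59,.1706],.006,-36,True),("candle",[.59,.0452],0,0,False),("succulent",[.4626,.1777],0,0,False),("bowl",[.7144,.1841],0,0,False)):
    measure(n,X,z,np.radians(y),f)
t=viewer.get_image("top");cv2.imwrite("pics/t5.png",cv2.resize(t[150:290,190:400],None,fx=3.8,fy=3.8,interpolation=2))
E
```

```text
t: 43.3
eef_pos: [0.318, 0.5341, 0.2983]
ee_rot: [0.0, 0.343, 0.939, 0.0]
ft_force: [1.6, 0.5, 0.6]
finger_gap: 0.0809
grasp_force: 0.0
remote ['top', 'side'] [ 0.4381 -0.1317] yaw -99.7 iou [0.9384 0.8584]
remote ['top'] [ 0.4377 -0.1319] yaw -99.6 iou [0.9397]
remote ['side'] [ 0.4411 -0.1291] yaw -100.9 iou [0.8747]
basket ['top', 'side'] [ 0.5902 -0.0903] yaw -9.0 iou [0.2166 0.8175]
basket ['top'] [ 0.5653 -0.0916] yaw -9.0 iou [0.2184]
basket ['side'] [ 0.5948 -0.0848] yaw -9.0 iou [0.8222]
mug ['side'] [0.59   0.1719] yaw -34.1 iou [0.6602]
candle [] [0.59   0.0452] yaw 0.0 iou []
succulent ['side'] [0.4699 0.1913] yaw 0.0 iou [0.692]
bowl [] [0.7144 0.1841] yaw 0.0 iou []
```

View pics/t5.png

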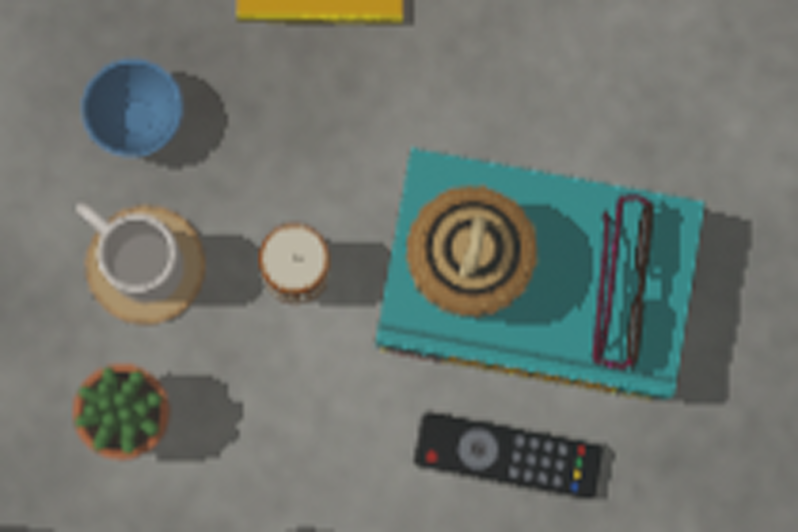

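The top view shows everything in place, but the network was reading stale pictures. I'll take fresh ones and re-measure.

```bash
python3 - <<'E'
from fit import *
for n in("top","side"): viewer.get_image(n)
o=np.array([.582,-.1514]);a=np.radians(-9);Rb=np.array([[np.cos(a),np.sin(a)],[-np.sin(a),np.cos(a)]])
for n,X,z,y,f in(("remote",[.4417,-.129],0,-99,True),("basket",[.5914,-.0921],.07,-9,False),("glasses",[.5726,-.2107],.07,-10,True),("mug",[.59,.1706],.006,-36,True),("candle",[.59,.0452],0,0,False),("succulent",[.4626,.1777],0,0,False),("bowl",[.7144,.1841],0,0,False)):
    p=measure(n,X,z,np.radians(y),f,n=="glasses");print("   in book frame",Rb@(p[:2]-o))
print(monitor.get_state()["t"])
E
```

```text
remote ['top', 'side'] [ 0.4385 -0.1307] yaw -98.6 iou [0.9109 0.8941]
remote ['top'] [ 0.4378 -0.1307] yaw -98.1 iou [0.9163]
remote ['side'] [ 0.4409 -0.1308] yaw -100.0 iou [0.9047]
   in book frame [-0.145 -0.002]
basket ['top', 'side'] [ 0.5901 -0.0903] yaw -9.0 iou [0.9112 0.8344]
basket ['top'] [ 0.5901 -0.0908] yaw -9.0 iou [0.9109]
basket ['side'] [ 0.5949 -0.0849] yaw -9.0 iou [0.8394]
   in book frame [-0.0015  0.0616]
glasses ['top', 'side'] [ 0.576  -0.2138] yaw -6.0 iou [0.8755 0.7085]
glasses ['top'] [ 0.5733 -0.2135] yaw -6.4 iou [0.8765]
glasses ['side'] [ 0.5782 -0.2119] yaw 1.1 iou [0.7339]
   in book frame [ 0.0039 -0.0626]
mug ['top', 'side'] [0.5875 0.1689] yaw -39.2 iou [0.8958 0.8962]
mug ['top'] [0.5866 0.1689] yaw -39.4 iou [0.8978]
mug ['side'] [0.5905 0.1719] yaw -35.7 iou [0.9127]
   in book frame [-0.0447  0.3172]
candle ['top', 'side'] [0.5883 0.045 ] yaw 0.0 iou [0.9318 0.833 ]
candle ['top'] [0.5878 0.0451] yaw 0.0 iou [0.9318]
candle ['side'] [0.5901 0.0473] yaw 0.0 iou [0.8351]
   in book frame [-0.0245  0.195 ]
succulent ['top', 'side'] [0.4633 0.1789] yaw 0.0 iou [0.8311 0.6352]
succulent ['top'] [0.4624 0.1774] yaw 0.0 iou [0.831]
succulent ['side'] [0.4708 0.1918] yaw 0.0 iou [0.6465]
   in book frame [-0.1689  0.3077]
bowl ['top', 'side'] [0.7151 0.184 ] yaw 0.0 iou [0.9408 0.9234]
bowl ['top'] [0.7147 0.1844] yaw 0.0 iou [0.943]
bowl ['side'] [0.7155 0.1836] yaw 0.0 iou [0.9269]
   in book frame [0.079  0.3521]
44.75
```

```bash
python3 -c "
from cell import workorder
print(workorder.close_job())"
```

```text
the job is handed in; nothing more can be done
None
```

The job is handed in at about 45 s. All five items were set down upright in the order asked, within about 5 mm of target by the final camera check, and the succulent and bowl have not moved; no verdict came back.

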